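# Find the heavy side of a loaded tube rotator

### The arm

A 6-joint arm with a two-finger parallel gripper is mounted at the origin on a cart in front of the work surface, level with it; the furniture and walls round the work are solid. World frame = base frame: x ahead of the robot, y to its left, z up, the work surface at z = 0. Lengths are in mm, angles in rad, forces in N, time in s.
With the tool pointing down it reaches from about 350 to 875 mm from the base axis. Payload 4.2 kg.
Tool frame: the origin (TCP) lies between the finger pads; the fingertips stand 17 mm ahead of it and the grasp point (between the pads) lies 2 mm behind it (nose_length is the distance from the TCP to the fingertips, in mm); z points along the fingers, y is the direction in which the jaws open and shut (so a half turn about z gives the same grasp; the last joint's range is limited). The gripper opens to 85 mm and grips with 20 to 120 N. Pads are 22 mm wide; open, the fingers measure 114 mm over their backs; the gripper's body (76 mm by 85 mm) begins 54 mm behind the grasp point. The pads swing forward as they close: fully open they stand 13 mm farther back than shut.
Start: joints at [1.443, 0.385, 0.008, 0, -1.194, -0.259], TCP at [235.734, 578.817, 248.312] pointing down, gripper open.
Joint ranges: [-3.14, 3.14], [-1.21, 2.06], [-1.07, 1.41], [-3.16, 2.05], [-2.99, -0.16], [-3.1, 3.1]. Speed limits (rad/s): [2.79, 2.79, 3.14, 3.14, 3.14, 3.14].

### API

Orientations are given as a unit quaternion [x, y, z, w].
In Python, from bench import * gives the robot as it stands.
- The arm moves only by the tool jog_arm, never from a script. Its argument "increments" is a list of rows, each a list of 4 numbers: the shift along the tool's x, y, z in m, then the turn about the tool's z in degrees. A call has 1 to 10 rows; each row is the pose to reach, as a shift and turn from the pose measured when the call began, along the tool's axes at that moment; what a row does not reach only later rows make up. A row lasts 1/8 s, in which the tool goes at most 62.5 mm and 10.7 degrees, less where a joint would pass 70% of its speed; a pose out of reach is approached as far as the arm can. A call with a gripper value outside its range is refused whole. "hand" is the gripper's target within -1 to 1 (fully open at 1, half-way at 0, shut at -1), set as the call begins (left out, the last holds). The fingers move at their own pace and stop on an object; the grip force is fixed at half the most. Time passes only in rows, so rows that repeat a pose let the fingers close. It gives the time, the measured TCP pose, the force and the opening at its end, in the units of the state.
- read_state(): the state, without advancing time (a new reading comes with each control period).
- get_image(name): name is "side" or "top"; returns the picture (400x640x3 uint8, red, green, blue); there is no depth.
- calibration(name): a dict with "fx", "fy", "cx", "cy" (pixels), "position" and "rotation" of the camera in the world. Camera axes: x right, y up, looking along -z (the intrinsics and any distortion apply to the point x, -y, -z); pixel columns grow to the right and rows downward; lengths in mm; the calibration is good to about 2 mm. A picture is of the moment at which its call begins. calibration takes no time and is no camera call.
- job_done(): hands the job in, once; it reports no verdict.
The state is a dict: "clock": time; "joints": joint angles; "joint_vel": joint speeds; "joint_efforts": joint torques, N m; "position": TCP position; "ee_rot": TCP orientation; "contact_force": force on the tool from outside, world axes, zero at the start; "wrist_torque": the same for the moment, N m; "gripper_width": finger opening in mm.
Only numpy, scipy, OpenCV 4.12 (cv2) and the standard library are available. Lean on these libraries where they do the work, as an engineer would, in place of code of your own. Each camera call takes 0.05 s, during which the arm holds its last target.

### The job

The vials in this tube rotator's wheel are filled unevenly. Take the wheel by its black crank handle and turn it by hand at least half way round from where it stands, feeling which side is heavy; then bring the heavy side straight down and stay there: finish still gripping the handle with the wheel at rest, so that a colleague can push a counterweight vial in at the top. Leave the loose things on the bench alone.

Things in the scene. Friction and masses are not known exactly. Their poses are not given: they have to be found in the camera images.
- rotator: Bench tube rotator, fixed to the bench: white gearbox housing 110 x 150 mm, 180 mm high, with an upright aluminium wheel in front of it, and a grey base plate 170 mm wide, 16 mm high, that reaches 36 mm out before the wheel's front face. Origin under the housing's middle; x axis from the wheel back into the housing along the level axle, y to the robot's left, z up. Stands turned by up to 0.35 rad.
- axle (a point): Centre of the wheel's front face, on the axle line, 125 mm above the bench, 117 mm before the rotator's origin; axes as the rotator's (they do not turn with the wheel). The wheel is a disc 184 mm across. Six white-capped amber vials, all alike to look at, sit evenly on a circle of 65 mm radius with empty sockets between; caps and hub stand up to 17 mm out of the front face.
- handle_grip (a point): Middle of the crank handle's grip: a black round bar 22 mm in diameter, 70 mm long, parallel to the axle, on the wheel's front face. This point is 65 mm from the axle line and 55 mm before the front face; the grip runs 35 mm either way from it. The grip spins freely on its pin, so a hand holding it need not turn as it goes round. This point's axes turn with the grip.
- wheel (a joint): Turn of the wheel, rad, no end stops: 0 with the handle straight above the axle, growing clockwise as seen from the robot (pi/2: handle to the robot's right). It tells nothing of the heavy side, which cannot be seen and may be anywhere round the wheel, not only at a vial. Once the hand has stopped, part or all of the drag may be gone from what it feels.
- hub (a point): Middle of the wheel's disc, on the axle line 6 mm behind its front face. How it feels: the gearbox drag, about 4 N at the handle either way, keeps the wheel wherever it is left. The heavy side adds to or takes from that drag at most 2.6 to 3.5 N at the handle, when level with the axle, and nothing when straight below or above; lifting it is stiffer than lowering it. Wheel and handle are balanced.
- vial_a_mid (a point): Middle of a loose glass vial with a black cap, 23 mm in diameter, 59 mm high, standing on the bench to the left: a bystander.
- vial_b_mid (a point): Middle of a second such loose vial, also a bystander.
- bottle_mid (a point): Middle of the brown reagent bottle with a black cap, 55 mm in diameter, 115 mm high, standing on the bench to the left: a bystander.
- marker_mid (a point): Middle of a white felt marker with a black cap, 136 mm long, 13 mm thick, lying on the bench to the right: a bystander.

How it is judged (in metres and radians):
On the way:
1. held by the fingers, the crank handle has been carried half way round the axle, to the side opposite to where it stood at the start (distance of handle_grip from where it was at the start of the episode above 0.124 m and contact force between the fingers and handle above 1 N), for 0.05 s.
At the end, for the whole second after the job is handed in: The heavy side of the wheel is straight below the axle to within 20 degrees, the wheel is at rest (under 0.05 rad/s) and the fingers still grip the crank handle (over 2 N) (z of filling_c0 in the frame of axle below -0.0611 m and contact force between the fingers and handle above 2 N and velocity of joint wheel between -0.05 and 0.05 rad/s); the arm keeps its last pose, push and grip.
It fails at once if a loose vial, the bottle or the marker has been moved by more than 20 mm (distance of any of vial_a_mid, vial_b_mid, bottle_mid, marker_mid from where it was at the start of the episode above 0.02 m).
It also fails if it takes over 72 s, if anything falls off the work surface, if the arm or the gripper's body presses on something with over 40 N, if the wrist force passes 120 N, or if a joint passes its speed limit or range.

## Working session

There is one attempt and no reset: what is moved stays moved. The work goes in short steps, Python scripts to look and compute and a tool call to move; the robot and the scene stay as the last step left them, time stands still between calls to the robot, and variables do not carry over. Pictures are saved under pics/ and viewed, and the job is handed in when it is done.

Besides the shell and the picture viewer there is one more tool, called after "Call:" as name([rows], argument=value, ...), one row to a line, values as JSON. jog_arm: Moves the arm, as the interface text tells. Its arguments: {"type":"object","properties":{"increments":{"type":"array"},"hand":{"type":"number"}},"required":["increments"]}

```bash
ls; mkdir -p pics
python3 - <<'E'
from bench import *
import cv2
for n in("side","top"):
    c=calibration(n);print(n,c)
    cv2.imwrite(f"pics/{n}0.png",get_image(n)[:,:,::-1])
print(read_state())
E
```

```text
pics
side {'fx': 491.8965983802896, 'fy': 491.8965983802896, 'cx': 322.8249108550737, 'cy': 201.85768844328095, 'position': array([ 650.96071385, 1215.30555284,  711.40033286]), 'rotation': array([0.01081029, 0.52833909, 0.84891739, 0.00895606])}
top {'fx': 388.40852563195887, 'fy': 388.40852563195887, 'cx': 317.75946740347, 'cy': 207.0113672084925, 'position': array([ 468.41602629,   44.48048023, 1207.17856754]), 'rotation': array([-0.03241083,  0.04776834,  0.71014171, -0.7016883 ])}
{'clock': 0.1, 'joints': array([ 1.44261515e+00,  3.85516796e-01,  6.75342457e-03, -4.35629798e-04,
       -1.19398899e+00, -2.58579442e-01]), 'joint_vel': array([ 0.00066477, -0.00014408,  0.00284513,  0.00271972,  0.00035533,
        0.00240333]), 'joint_efforts': array([-1.84816108e-04, -3.93316627e+01,  1.88930297e+01,  4.19797495e+00,
       -2.56535415e-03,  8.04077445e-06]), 'position': array([235.55424539, 578.38708638, 247.30487126]), 'ee_rot': array([ 9.81344291e-01, -1.92256038e-01, -1.38304619e-04,  9.89128824e-04]), 'contact_force': array([-0.04973521,  0.58404929, -0.16748637]), 'wrist_torque': array([-0.01265539, -0.02250582,  0.03016135]), 'gripper_width': 85.40301401397699}
```

View pics/side0.png

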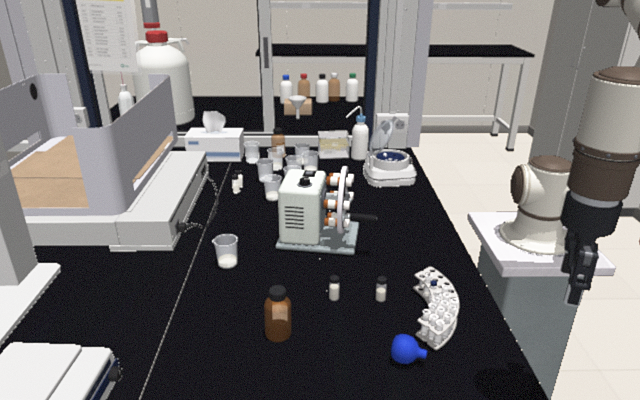

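View pics/top0.png

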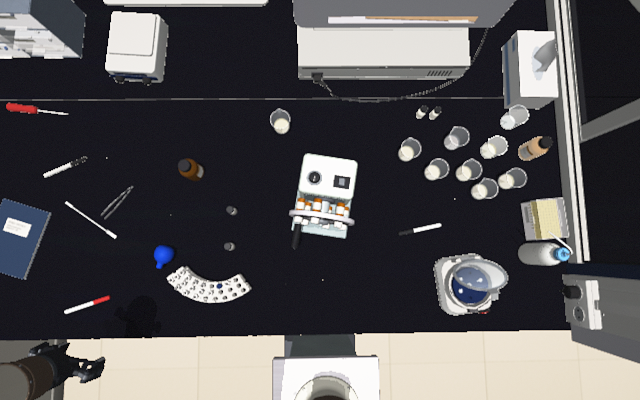

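```bash
cat > h.py <<'E'
from bench import *
import cv2, numpy as np
from scipy.spatial.transform import Rotation as R
class Cam:
    def __init__(s,n):
        c=calibration(n); s.K=np.array([[c['fx'],0,c['cx']],[0,c['fy'],c['cy']],[0,0,1.]]); s.c=c
        s.d=np.array(c.get('distortion',np.zeros(5)),float); s.p=c['position']; s.R=R.from_quat(c['rotation']).as_matrix()
    def proj(s,P):
        q=(np.atleast_2d(P)-s.p)@s.R; q=q*[1,-1,-1]; u=q@s.K.T; return u[:,:2]/u[:,2:]
    def ray(s,uv):
        x=np.linalg.inv(s.K)@[uv[0],uv[1],1]; d=s.R@(x*[1,-1,-1]); return s.p,d/np.linalg.norm(d)
    def plane(s,uv,z):
        p,d=s.ray(uv); return p+d*(z-p[2])/d[2]
def tri(c1,u1,c2,u2):
    A=[];b=[]
    for c,u in((c1,u1),(c2,u2)):
        p,d=c.ray(u);M=np.eye(3)-np.outer(d,d);A.append(M);b.append(M@p)
    x=np.linalg.lstsq(np.vstack(A),np.hstack(b),rcond=None)[0]
    return x,[np.linalg.norm(a@x-q) for a,q in zip(A,b)]
S=Cam("side");T=Cam("top")
E
python3 - <<'E'
import cv2,numpy as np
for n,(x0,y0,x1,y1) in dict(side=(260,150,400,260),top=(275,140,375,260)).items():
    im=cv2.imread(f"pics/{n}0.png")[y0:y1,x0:x1]
    im=(255*(im/255.)**.5).astype('uint8')
    k=5 if n=="side" else 5
    im=cv2.resize(im,None,fx=k,fy=k,interpolation=cv2.INTER_NEAREST)
    cv2.imwrite(f"pics/{n}0z.png",im)
E
```

```text
(no output)
```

View pics/side0z.png

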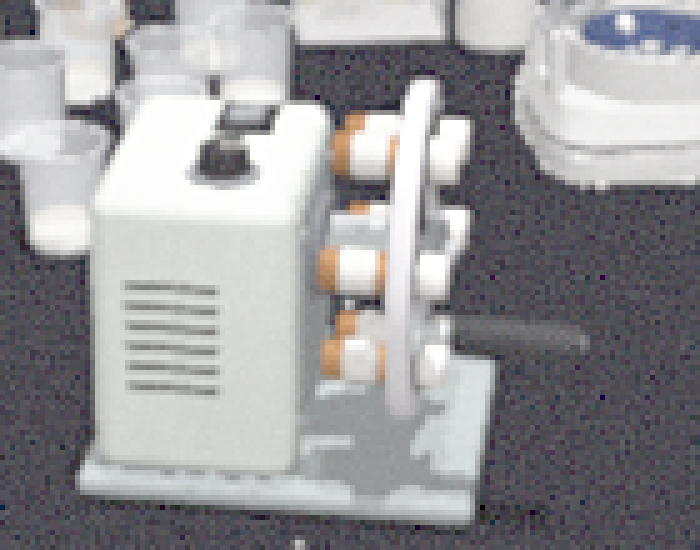

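View pics/top0z.png

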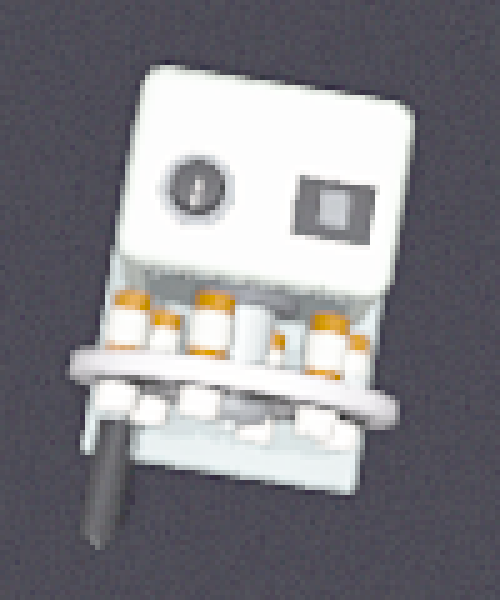

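Run:
```python
from h import *
tip,r=tri(S,(378,218.2),T,(294.6,248.5));print('tip',tip,r)
rt,r=tri(S,(351.5,216.6),T,(298,226));print('root',rt,r)
d=rt-tip;print('yaw',np.arctan2(d[1],d[0]))
c=[T.plane((275+x/5,140+y/5),180) for x,y in[(147,65),(414,100),(390,300),(118,252)]]
c=np.array(c);print(c,c.mean(0))
for i in range(4):
    e=c[(i+1)%4]-c[i];print(np.linalg.norm(e),np.degrees(np.arctan2(e[1],e[0])))
# wheel rim top-view ends: z=125
w=np.array([T.plane((275+x/5,140+y/5),125) for x,y in[(70,370),(399,410)]]);e=w[0]-w[1]
print(w,np.linalg.norm(e),np.degrees(np.arctan2(e[1],e[0])),w.mean(0))
# base plate front edge z=16
w=np.array([T.plane((275+x/5,140+y/5),16) for x,y in[(83,453),(355,493)]]);e=w[0]-w[1]
print(w,np.linalg.norm(e),np.degrees(np.arctan2(e[1],e[0])),w.mean(0))
# plate side view: front corners
w=np.array([S.plane((260+x/5,150+y/5),16) for x,y in[(470,515),(495,362)]]);e=w[0]-w[1]
print(w,np.linalg.norm(e),np.degrees(np.arctan2(e[1],e[0])),w.mean(0))
```

```text
tip [474.21213563  86.82271515 107.9812797 ] [np.float64(2.679855731002204), np.float64(2.679855731001943)]
root [540.02303089  76.41002387 107.32297002] [np.float64(0.07371547130757901), np.float64(0.07371547130746556)]
yaw -0.15692056778725
[[732.66749943  55.54337243 180.        ]
 [712.17782229 -88.67819409 180.        ]
 [603.18390674 -73.10181644 180.        ]
 [630.56891946  71.98391307 180.        ]] [669.64953698  -8.56318126 180.        ]
145.66978794323566 -98.08594593842409
110.10130411955429 171.86690029024734
147.64757983213238 79.3111420705523
103.41378732482158 -9.147593897362444
[[572.80787553 100.76882147 125.        ]
 [548.27193236 -82.98752973 125.        ]] 185.38718702377778 82.39460490180036 [560.53990395   8.89064587 125.        ]
[[532.18235592  98.73316014  16.        ]
 [505.6766315  -67.58444576  16.        ]] 168.41644652914542 80.9450268411989 [518.92949371  15.57435719  16.        ]
[[532.79170215 109.80060093  16.        ]
 [503.86476191 -58.9578142   16.        ]] 171.2196558439977 80.27343524672148 [518.32823203  25.42139336  16.        ]
```

Call:
jog_arm([
  [0.043, 0.036, 0, -1.4],
  [0.086, 0.072, 0, -2.8],
  [0.129, 0.108, 0, -4.2],
  [0.172, 0.144, 0, -5.6],
  [0.215, 0.18, 0, -7],
  [0.257, 0.216, 0, -8.4],
  [0.3, 0.252, 0, -9.8],
  [0.343, 0.288, 0, -11.2],
  [0.386, 0.324, 0, -12.6],
  [0.429, 0.36, 0, -13.6],
], hand=1)

```text
clock: 1.35
position: [497.4, 81.4, 247.9]
ee_rot: [0.997, -0.074, -0.0, 0.001]
contact_force: [-0.9, 1.3, -0.4]
gripper_width: 85.5
```

```bash
cat >> h.py <<'E'
yaw=-0.15; AX=np.array([554.5,9.5,125.]); U=np.array([np.cos(yaw),np.sin(yaw),0]); N=np.array([-np.sin(yaw),np.cos(yaw),0]);Z=np.array([0,0,1.])
def rel(p): d=p-AX; return np.array([d@U,-d@N,d[2]])  # axial, right, up
def st(s=None):
    s=s or read_state(); Rm=R.from_quat(s['ee_rot']).as_matrix(); p=s['position']
    r=rel(p+[0,0,2]); F=s['contact_force']
    print('t%.2f'%s['clock'],p.round(1),'toolx yaw %.3f'%np.arctan2(Rm[1,0],Rm[0,0]),'z',Rm[:,2].round(3),'ax/right/up',r.round(1),'r %.1f th %.1f'%(np.hypot(r[1],r[2]),np.degrees(np.arctan2(r[1],r[2]))),'F',F.round(2),'Ft %.2f'%0,'w',round(s['gripper_width'],1))
    return s,Rm
E
python3 - <<'E'
from h import *
cv2.imwrite("pics/top1.png",get_image("top")[130:280,230:400,::-1].repeat(4,0).repeat(4,1))
cv2.imwrite("pics/side1.png",get_image("side")[110:260,260:420,::-1].repeat(4,0).repeat(4,1))
s,Rm=st(); print(s['joints'].round(2)); print('delta tool',Rm.T@(np.array([497,83.5,107])-s['position']))
E
```

```text
t1.45 [498.1  79.2 247.4] toolx yaw -0.156 z [-0.002 -0.003 -1.   ] ax/right/up [-66.2 -60.5 124.4] r 138.3 th -25.9 F [-1.31  0.62 -0.98] Ft 0.00 w 85.4
[ 0.48  0.18 -0.28  0.   -1.11  0.93]
delta tool [ -1.58023435  -4.54649813 140.4163261 ]
```

View pics/side1.png

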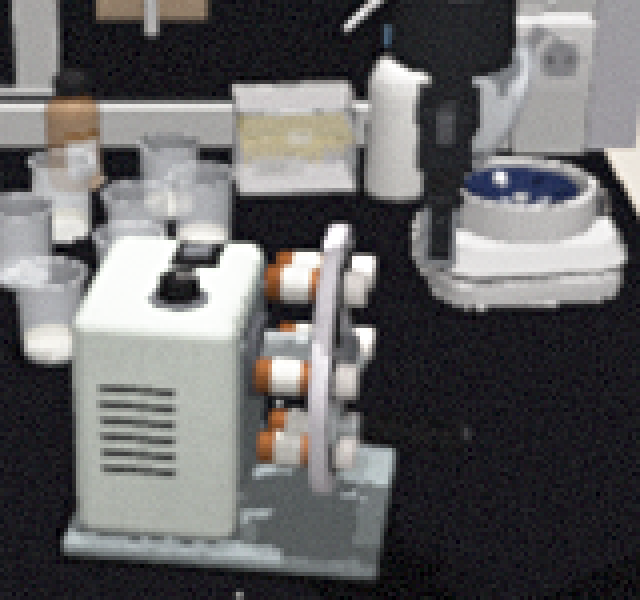

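View pics/top1.png

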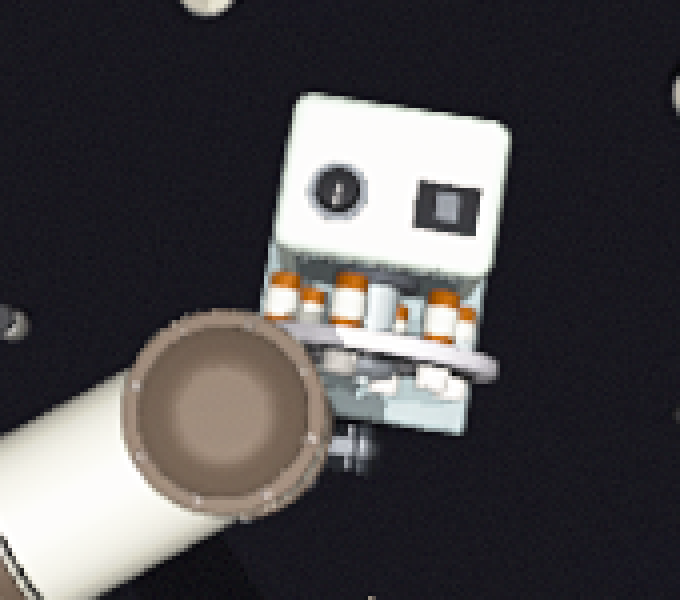

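Call:
jog_arm([
  [-0.002, -0.003, 0.03, 0],
  [-0.002, -0.004, 0.06, 0],
  [-0.002, -0.0045, 0.09, 0.4],
  [-0.002, -0.0045, 0.115, 0.4],
  [-0.002, -0.0045, 0.13, 0.4],
  [-0.002, -0.0045, 0.1405, 0.4],
  [-0.002, -0.0045, 0.1405, 0.4],
])

```text
clock: 2.33
position: [496.1, 83.6, 106.3]
ee_rot: [0.997, -0.081, -0.002, 0.002]
contact_force: [-0.5, -1.0, -0.6]
gripper_width: 85.2
```

Run:
```python
from h import *
cv2.imwrite("pics/top2.png",get_image("top")[130:280,230:400,::-1].repeat(4,0).repeat(4,1))
cv2.imwrite("pics/side2.png",get_image("side")[110:260,260:420,::-1].repeat(4,0).repeat(4,1))
s,Rm=st()
```

```text
t2.42 [496.9  83.8 107.4] toolx yaw -0.162 z [-0.001 -0.003 -1.   ] ax/right/up [-68.  -64.9 -15.6] r 66.7 th -103.5 F [0.29 0.17 0.24] Ft 0.00 w 85.5
```

View pics/side2.png

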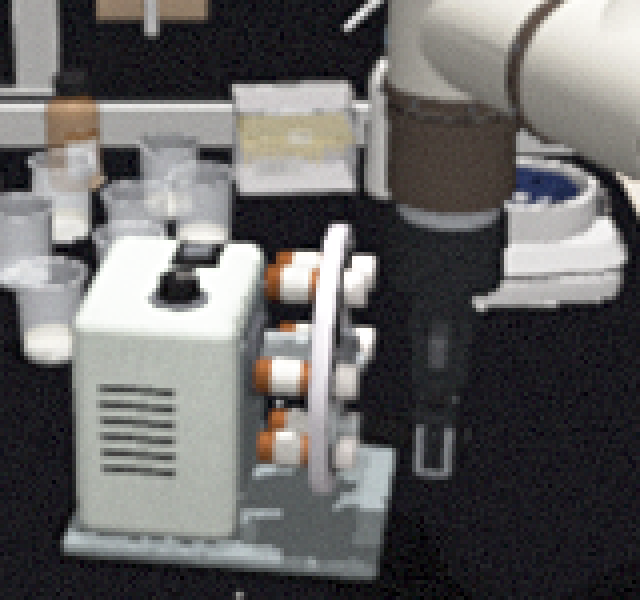

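Call:
jog_arm([
  [0, 0, 0, 0],
  [0, 0, 0, 0],
  [0, 0, 0, 0],
  [0, 0, 0, 0],
  [0, 0, 0, 0],
  [0, 0, 0, 0],
], hand=-1)

```text
clock: 3.18
position: [497.0, 84.1, 107.5]
ee_rot: [0.997, -0.081, -0.0, 0.001]
contact_force: [-0.8, 2.4, 1.5]
gripper_width: 19.8
```

Run:
```python
from h import *
for i in range(1): s,Rm=st()
```

```text
t3.17 [497.   84.1 107.5] toolx yaw -0.162 z [-0.001 -0.002 -1.   ] ax/right/up [-68.  -65.2 -15.5] r 67.0 th -103.4 F [-0.83  2.44  1.47] Ft 0.00 w 19.8
```

```bash
cat >> h.py <<'E'
import json,os
# C: circle centre in (right, up) rel to AX
def rows(start,step,n,C,Rr=65.,ax=-68.,tw=True):
    s,Rm=st(); r=rel(s['position']+[0,0,2]); out=[]
    dyaw=yaw-np.arctan2(Rm[1,0],Rm[0,0])
    for i in range(1,n+1):
        th=np.radians(start+step*i); t=np.array([ax,C[0]+Rr*np.sin(th),C[1]+Rr*np.cos(th)])-r
        w=t[0]*U-t[1]*N+t[2]*Z; q=Rm.T@w/1000
        out.append([round(float(a),4) for a in q]+[round(-np.degrees(dyaw),1) if tw else 0])
    print(json.dumps(out))
def log(C,tag):
    s,Rm=st(); r=rel(s['position']+[0,0,2])
    F=s['contact_force']; th=np.arctan2(r[1]-C[0],r[2]-C[1])
    fr,fu=-F@N,F[2]
    ft=-(fr*np.cos(th)-fu*np.sin(th)); frad=-(fr*np.sin(th)+fu*np.cos(th))
    e=[s['clock'],np.degrees(th),r[0],r[1],r[2],ft,frad,tag,float(F@U)]
    open('log.txt','a').write(json.dumps([float(x) for x in e])+'\n')
    print('th %.1f r %.1f Ft %.2f Frad %.2f Fax %.2f'%(np.degrees(th),np.hypot(r[1]-C[0],r[2]-C[1]),ft,frad,F@U))
E
python3 - <<'E'
from h import *
r=np.array([-65.2,-15.5]); th=np.radians(-104)
C=r-65*np.array([np.sin(th),np.cos(th)]);print(C)
rows(-104,3,10,C,tw=False)
E
```

```text
[-2.13077779  0.22492321]
t3.17 [497.   84.1 107.5] toolx yaw -0.162 z [-0.001 -0.002 -1.   ] ax/right/up [-68.  -65.2 -15.5] r 67.0 th -103.4 F [-0.83  2.44  1.47] Ft 0.00 w 19.8
[[-0.0, -0.0007, -0.0033, 0], [-0.0, -0.0013, -0.0067, 0], [-0.0, -0.0017, -0.01, 0], [-0.0, -0.0019, -0.0134, 0], [-0.0, -0.0019, -0.0168, 0], [-0.0, -0.0017, -0.0202, 0], [-0.0, -0.0014, -0.0236, 0], [-0.0, -0.0009, -0.027, 0], [-0.0, -0.0002, -0.0303, 0], [-0.0, 0.0007, -0.0336, 0]]
```

Call:
jog_arm([
  [0, -0.0005, -0.0035, 0],
  [0, -0.0015, -0.0065, 0],
  [0, -0.0015, -0.01, 0],
  [0, -0.002, -0.0135, 0],
  [0, -0.002, -0.017, 0],
  [0, -0.0015, -0.02, 0],
  [0, -0.0015, -0.0235, 0],
  [0, -0.001, -0.027, 0],
  [0, 0, -0.0305, 0],
  [0, 0.0005, -0.0335, 0],
])

```text
clock: 4.42
position: [497.0, 84.2, 141.7]
ee_rot: [0.997, -0.081, 0.0, 0.001]
contact_force: [-0.6, 4.2, -3.1]
gripper_width: 20.4
```

```bash
cat > n.py <<'E'
import sys
from h import *
C=np.array([-2.13,0.22]) if not os.path.exists('C.json') else np.array(json.load(open('C.json')))
a=list(map(float,sys.argv[1:])); log(C,a[1]); rows(a[0],a[1],int(a[2]),C,tw=False)
E
python3 n.py -74 3 10
```

```text
t4.42 [497.   84.2 141.7] toolx yaw -0.162 z [ 0.    -0.001 -1.   ] ax/right/up [-68.  -65.3  18.7] r 67.9 th -74.0 F [-0.63  4.18 -3.08] Ft 0.00 w 20.4
th -73.7 r 65.8 Ft 4.09 Frad -3.01 Fax -1.25
t4.42 [497.   84.2 141.7] toolx yaw -0.162 z [ 0.    -0.001 -1.   ] ax/right/up [-68.  -65.3  18.7] r 67.9 th -74.0 F [-0.63  4.18 -3.08] Ft 0.00 w 20.4
[[0.0, 0.0017, -0.0027, 0], [0.0, 0.0029, -0.0059, 0], [0.0, 0.0043, -0.009, 0], [0.0001, 0.0058, -0.012, 0], [0.0001, 0.0075, -0.015, 0], [0.0001, 0.0093, -0.0179, 0], [0.0001, 0.0113, -0.0206, 0], [0.0002, 0.0134, -0.0233, 0], [0.0002, 0.0157, -0.0258, 0], [0.0002, 0.0181, -0.0283, 0]]
```

Call:
jog_arm([
  [0, 0.0015, -0.0025, 0],
  [0, 0.003, -0.006, 0],
  [0, 0.0045, -0.009, 0],
  [0, 0.006, -0.012, 0],
  [0, 0.0075, -0.015, 0],
  [0, 0.0095, -0.018, 0],
  [0, 0.0115, -0.0205, 0],
  [0, 0.0135, -0.0235, 0],
  [0, 0.0155, -0.026, 0],
  [0, 0.018, -0.0285, 0],
])

```text
clock: 5.68
position: [494.1, 66.9, 171.6]
ee_rot: [0.997, -0.081, 0.001, 0.0]
contact_force: [-2.5, 5.1, 1.5]
gripper_width: 19.9
```

```bash
python3 n.py -44 3 10
```

```text
t5.67 [494.1  66.9 171.6] toolx yaw -0.162 z [ 0.001 -0.    -1.   ] ax/right/up [-68.3 -47.7  48.6] r 68.1 th -44.5 F [-2.47  5.07  1.53] Ft 0.00 w 19.9
th -43.3 r 66.5 Ft 2.33 Frad -4.29 Fax -3.20
t5.67 [494.1  66.9 171.6] toolx yaw -0.162 z [ 0.001 -0.    -1.   ] ax/right/up [-68.3 -47.7  48.6] r 68.1 th -44.5 F [-2.47  5.07  1.53] Ft 0.00 w 19.9
[[0.0003, 0.0029, -0.0007, 0], [0.0003, 0.0056, -0.0028, 0], [0.0004, 0.0083, -0.0049, 0], [0.0004, 0.0111, -0.0067, 0], [0.0005, 0.0141, -0.0085, 0], [0.0005, 0.0171, -0.01, 0], [0.0005, 0.0202, -0.0114, 0], [0.0006, 0.0233, -0.0127, 0], [0.0006, 0.0266, -0.0138, 0], [0.0006, 0.0298, -0.0147, 0]]
```

Call:
jog_arm([
  [0, 0.003, -0.001, 0],
  [0, 0.0055, -0.003, 0],
  [0, 0.0085, -0.005, 0],
  [0, 0.011, -0.007, 0],
  [0, 0.014, -0.009, 0],
  [0, 0.017, -0.0105, 0],
  [0, 0.02, -0.012, 0],
  [0, 0.0235, -0.013, 0],
  [0, 0.0265, -0.0145, 0],
  [0, 0.03, -0.0155, 0],
])

```text
clock: 6.92
position: [489.0, 36.8, 188.0]
ee_rot: [0.997, -0.081, 0.001, 0.0]
contact_force: [-2.8, 3.7, 6.4]
gripper_width: 20.1
```

```bash
cat > fit.py <<'E'
from h import *
from scipy.optimize import least_squares
L=np.array([json.loads(l) for l in open('log.txt')])
P=np.vstack([[-65.2,-15.5],L[:,3:5]])
f=least_squares(lambda c:np.hypot(P[:,0]-c[0],P[:,1]-c[1])-65,[0,0]).x
print('C',f.round(2),'res',(np.hypot(*(P-f).T)-65).round(2)); json.dump(list(f.round(2)),open('C.json','w'))
E
python3 n.py -14 3 10 | head -2; python3 fit.py; sed -i '$d' log.txt; python3 n.py -14 3 10
```

```text
t6.92 [489.   36.8 188. ] toolx yaw -0.162 z [ 0.001 -0.001 -1.   ] ax/right/up [-68.8 -17.2  65. ] r 67.3 th -14.8 F [-2.82  3.69  6.43] Ft 0.00 w 20.1
th -13.1 r 66.6 Ft 1.68 Frad -7.00 Fax -3.34
C [-2.56  1.77] res [-0.03 -0.    0.05 -0.05]
t6.92 [489.   36.8 188. ] toolx yaw -0.162 z [ 0.001 -0.001 -1.   ] ax/right/up [-68.8 -17.2  65. ] r 67.3 th -14.8 F [-2.82  3.69  6.43] Ft 0.00 w 20.1
th -13.1 r 65.0 Ft 1.69 Frad -7.00 Fax -3.34
t6.92 [489.   36.8 188. ] toolx yaw -0.162 z [ 0.001 -0.001 -1.   ] ax/right/up [-68.8 -17.2  65. ] r 67.3 th -14.8 F [-2.82  3.69  6.43] Ft 0.00 w 20.1
[[0.0008, 0.0023, -0.0005, 0], [0.0009, 0.0056, -0.0011, 0], [0.0009, 0.009, -0.0015, 0], [0.0009, 0.0124, -0.0017, 0], [0.001, 0.0158, -0.0017, 0], [0.001, 0.0192, -0.0016, 0], [0.0011, 0.0226, -0.0012, 0], [0.0011, 0.026, -0.0007, 0], [0.0011, 0.0293, -0.0, 0], [0.0012, 0.0326, 0.0008, 0]]
```

Call:
jog_arm([
  [0.0005, 0.0025, -0.0005, 0],
  [0.0005, 0.0055, -0.001, 0],
  [0.0005, 0.009, -0.0015, 0],
  [0.0005, 0.0125, -0.0015, 0],
  [0.0005, 0.016, -0.0015, 0],
  [0.0005, 0.019, -0.0015, 0],
  [0.0005, 0.0225, -0.001, 0],
  [0.0005, 0.026, -0.0005, 0],
  [0.001, 0.0295, 0, 0],
  [0.001, 0.0325, 0.001, 0],
])

```text
clock: 8.18
position: [483.4, 3.4, 186.8]
ee_rot: [0.997, -0.081, -0.001, 0.001]
contact_force: [-5.6, -0.9, 5.9]
gripper_width: 20.0
```

```bash
python3 n.py 16 3 10;python3 fit.py
```

```text
t8.18 [483.4   3.4 186.8] toolx yaw -0.162 z [-0.002 -0.002 -1.   ] ax/right/up [-69.3  16.6  63.8] r 66.0 th 14.6 F [-5.62 -0.93  5.91] Ft 0.00 w 20.0
th 17.2 r 65.0 Ft 0.07 Frad -6.17 Fax -5.42
t8.18 [483.4   3.4 186.8] toolx yaw -0.162 z [-0.002 -0.002 -1.   ] ax/right/up [-69.3  16.6  63.8] r 66.0 th 14.6 F [-5.62 -0.93  5.91] Ft 0.00 w 20.0
[[0.0014, 0.002, 0.0006, 0], [0.0014, 0.0052, 0.0018, 0], [0.0015, 0.0083, 0.0032, 0], [0.0015, 0.0113, 0.0047, 0], [0.0015, 0.0143, 0.0064, 0], [0.0016, 0.0171, 0.0082, 0], [0.0016, 0.0199, 0.0102, 0], [0.0016, 0.0226, 0.0123, 0], [0.0017, 0.0251, 0.0146, 0], [0.0017, 0.0275, 0.017, 0]]
C [-2.57  1.75] res [-0.04 -0.    0.06 -0.03 -0.03]
```

Call:
jog_arm([
  [-0.0005, 0.002, 0.0005, 0],
  [-0.0005, 0.005, 0.0015, 0],
  [-0.0005, 0.0085, 0.003, 0],
  [-0.0005, 0.0115, 0.0045, 0],
  [-0.0005, 0.0145, 0.006, 0],
  [-0.0005, 0.017, 0.008, 0],
  [-0.0005, 0.02, 0.01, 0],
  [-0.0005, 0.0225, 0.0125, 0],
  [-0.0005, 0.025, 0.0145, 0],
  [-0.0005, 0.0275, 0.017, 0],
])

```text
clock: 9.43
position: [478.8, -23.8, 170.0]
ee_rot: [0.997, -0.081, -0.001, 0.001]
contact_force: [1.5, -0.0, 1.6]
gripper_width: 20.1
```

```bash
python3 n.py 46 3 10;python3 fit.py
```

```text
t9.43 [478.8 -23.8 170. ] toolx yaw -0.162 z [-0.001 -0.002 -1.   ] ax/right/up [-69.9  44.2  47. ] r 64.5 th 43.3 F [ 1.5  -0.02  1.64] Ft 0.00 w 20.1
th 46.0 r 65.1 Ft 1.32 Frad -0.99 Fax 1.48
t9.43 [478.8 -23.8 170. ] toolx yaw -0.162 z [-0.001 -0.002 -1.   ] ax/right/up [-69.9  44.2  47. ] r 64.5 th 43.3 F [ 1.5  -0.02  1.64] Ft 0.00 w 20.1
[[0.0019, 0.0022, 0.0026, 0], [0.002, 0.0044, 0.0052, 0], [0.002, 0.0064, 0.0079, 0], [0.002, 0.0083, 0.0108, 0], [0.002, 0.01, 0.0137, 0], [0.0021, 0.0116, 0.0167, 0], [0.0021, 0.013, 0.0198, 0], [0.0021, 0.0142, 0.023, 0], [0.0021, 0.0153, 0.0262, 0], [0.0021, 0.0162, 0.0295, 0]]
C [-2.56  1.77] res [-0.02  0.01  0.06 -0.04 -0.05  0.05]
```

Call:
jog_arm([
  [0, 0.002, 0.0025, 0],
  [0, 0.0045, 0.005, 0],
  [0, 0.0065, 0.008, 0],
  [0, 0.0085, 0.011, 0],
  [0, 0.01, 0.0135, 0],
  [0, 0.0115, 0.0165, 0],
  [0, 0.013, 0.02, 0],
  [0, 0.014, 0.023, 0],
  [0, 0.0155, 0.026, 0],
  [0, 0.016, 0.0295, 0],
])

```text
clock: 10.68
position: [476.1, -39.8, 140.3]
ee_rot: [0.997, -0.081, -0.001, 0.001]
contact_force: [-0.0, -0.3, 2.7]
gripper_width: 19.8
```

```bash
python3 n.py 76 3 10;python3 fit.py
```

```text
t10.68 [476.1 -39.8 140.3] toolx yaw -0.162 z [-0.001 -0.002 -1.   ] ax/right/up [-70.2  60.4  17.3] r 62.9 th 74.0 F [-0.01 -0.31  2.73] Ft 0.00 w 19.8
th 76.1 r 64.9 Ft 2.58 Frad -0.96 Fax 0.04
t10.68 [476.1 -39.8 140.3] toolx yaw -0.162 z [-0.001 -0.002 -1.   ] ax/right/up [-70.2  60.4  17.3] r 62.9 th 74.0 F [-0.01 -0.31  2.73] Ft 0.00 w 19.8
[[0.0022, 0.0008, 0.0031, 0], [0.0022, 0.0013, 0.0065, 0], [0.0022, 0.0017, 0.0099, 0], [0.0022, 0.0019, 0.0133, 0], [0.0022, 0.0019, 0.0167, 0], [0.0022, 0.0018, 0.0201, 0], [0.0022, 0.0014, 0.0235, 0], [0.0022, 0.0009, 0.0268, 0], [0.0022, 0.0002, 0.0302, 0], [0.0022, -0.0006, 0.0335, 0]]
C [-2.58  1.76] res [-0.05 -0.02  0.05 -0.04 -0.03  0.07 -0.08]
```

Call:
jog_arm([
  [0, 0.001, 0.003, 0],
  [0, 0.0015, 0.0065, 0],
  [0, 0.0015, 0.01, 0],
  [0, 0.002, 0.0135, 0],
  [0, 0.002, 0.0165, 0],
  [0, 0.002, 0.02, 0],
  [0, 0.0015, 0.0235, 0],
  [0, 0.001, 0.027, 0],
  [0, 0, 0.03, 0],
  [0, -0.0005, 0.0335, 0],
])

```text
clock: 11.92
position: [476.2, -39.3, 106.7]
ee_rot: [0.997, -0.081, -0.0, 0.001]
contact_force: [0.1, 4.0, 5.2]
gripper_width: 19.6
```

```bash
python3 n.py 106 3 10;python3 fit.py
```

```text
t11.93 [476.2 -39.3 106.7] toolx yaw -0.162 z [-0.001 -0.002 -1.   ] ax/right/up [-70.1  59.9 -16.3] r 62.1 th 105.2 F [0.15 4.   5.2 ] Ft 0.00 w 19.6
th 106.1 r 65.0 Ft 3.90 Frad 5.26 Fax -0.45
t11.93 [476.2 -39.3 106.7] toolx yaw -0.162 z [-0.001 -0.002 -1.   ] ax/right/up [-70.1  59.9 -16.3] r 62.1 th 105.2 F [0.15 4.   5.2 ] Ft 0.00 w 19.6
[[0.0021, -0.0011, 0.0031, 0], [0.0021, -0.0023, 0.0063, 0], [0.0021, -0.0036, 0.0094, 0], [0.0021, -0.0052, 0.0125, 0], [0.0021, -0.0068, 0.0154, 0], [0.0021, -0.0087, 0.0183, 0], [0.002, -0.0107, 0.0211, 0], [0.002, -0.0128, 0.0237, 0], [0.002, -0.0151, 0.0263, 0], [0.002, -0.0174, 0.0287, 0]]
C [-2.57  1.76] res [-0.04 -0.01  0.06 -0.03 -0.03  0.07 -0.09  0.04]
```

Call:
jog_arm([
  [0, -0.001, 0.003, 0],
  [0, -0.0025, 0.0065, 0],
  [0, -0.0035, 0.0095, 0],
  [0, -0.005, 0.0125, 0],
  [0, -0.007, 0.0155, 0],
  [0, -0.0085, 0.0185, 0],
  [0, -0.0105, 0.021, 0],
  [0, -0.013, 0.0235, 0],
  [0, -0.015, 0.0265, 0],
  [0, -0.0175, 0.0285, 0],
])

```text
clock: 13.18
position: [479.0, -22.5, 78.5]
ee_rot: [0.997, -0.081, -0.0, 0.002]
contact_force: [-0.6, -0.7, 7.0]
gripper_width: 20.5
```

```bash
python3 n.py 136 3 10;python3 fit.py
```

```text
t13.18 [479.  -22.5  78.5] toolx yaw -0.162 z [-0.001 -0.003 -1.   ] ax/right/up [-69.8  42.9 -44.5] r 61.8 th 136.0 F [-0.57 -0.67  7.04] Ft 0.00 w 20.5
th 135.5 r 64.9 Ft 5.47 Frad 4.49 Fax -0.47
t13.18 [479.  -22.5  78.5] toolx yaw -0.162 z [-0.001 -0.003 -1.   ] ax/right/up [-69.8  42.9 -44.5] r 61.8 th 136.0 F [-0.57 -0.67  7.04] Ft 0.00 w 20.5
[[0.0018, -0.0029, 0.0028, 0], [0.0018, -0.0055, 0.005, 0], [0.0017, -0.0083, 0.007, 0], [0.0017, -0.0111, 0.0088, 0], [0.0017, -0.014, 0.0106, 0], [0.0016, -0.0171, 0.0121, 0], [0.0016, -0.0202, 0.0135, 0], [0.0016, -0.0233, 0.0148, 0], [0.0015, -0.0266, 0.0158, 0], [0.0015, -0.0298, 0.0167, 0]]
C [-2.59  1.78] res [-0.05 -0.03  0.03 -0.06 -0.05  0.06 -0.08  0.06 -0.1 ]
```

Call:
jog_arm([
  [0, -0.003, 0.0025, 0],
  [0, -0.0055, 0.005, 0],
  [0, -0.0085, 0.007, 0],
  [0, -0.011, 0.009, 0],
  [0, -0.014, 0.0105, 0],
  [0, -0.017, 0.012, 0],
  [0, -0.02, 0.0135, 0],
  [0, -0.0235, 0.015, 0],
  [0, -0.0265, 0.016, 0],
  [0, -0.03, 0.0165, 0],
])

```text
clock: 14.42
position: [483.7, 5.7, 62.2]
ee_rot: [0.997, -0.081, -0.001, 0.003]
contact_force: [1.5, -5.5, 5.0]
gripper_width: 20.3
```

```bash
python3 n.py 166 3 10;python3 fit.py
```

```text
t14.43 [483.7   5.7  62.2] toolx yaw -0.163 z [-0.002 -0.005 -1.   ] ax/right/up [-69.4  14.3 -60.8] r 62.5 th 166.8 F [ 1.45 -5.5   5.  ] Ft 0.00 w 20.3
th 164.9 r 64.9 Ft 6.34 Frad 3.46 Fax 2.26
t14.43 [483.7   5.7  62.2] toolx yaw -0.163 z [-0.002 -0.005 -1.   ] ax/right/up [-69.4  14.3 -60.8] r 62.5 th 166.8 F [ 1.45 -5.5   5.  ] Ft 0.00 w 20.3
[[0.0013, -0.0045, 0.0012, 0], [0.0013, -0.0079, 0.0017, 0], [0.0013, -0.0113, 0.0021, 0], [0.0012, -0.0147, 0.0023, 0], [0.0012, -0.0181, 0.0023, 0], [0.0011, -0.0215, 0.0021, 0], [0.0011, -0.0248, 0.0018, 0], [0.001, -0.0282, 0.0013, 0], [0.001, -0.0315, 0.0006, 0], [0.001, -0.0348, -0.0003, 0]]
C [-2.59  1.81] res [-0.04 -0.04  0.01 -0.09 -0.08  0.04 -0.09  0.07 -0.07 -0.12]
```

Call:
jog_arm([
  [0, -0.0045, 0.001, 0],
  [0, -0.008, 0.0015, 0],
  [0, -0.0115, 0.002, 0],
  [0, -0.0145, 0.0025, 0],
  [0, -0.018, 0.0025, 0],
  [0, -0.0215, 0.002, 0],
  [0, -0.025, 0.002, 0],
  [0, -0.028, 0.0015, 0],
  [0, -0.0315, 0.0005, 0],
  [0, -0.035, -0.0005, 0],
])

```text
clock: 15.68
position: [489.1, 38.2, 62.0]
ee_rot: [0.997, -0.082, -0.001, 0.004]
contact_force: [3.9, -8.9, 0.2]
gripper_width: 20.5
```

```bash
python3 n.py 196 3 10;python3 fit.py
```

```text
t15.68 [489.1  38.2  62. ] toolx yaw -0.164 z [-0.003 -0.008 -1.   ] ax/right/up [-68.9 -18.6 -61. ] r 63.8 th -163.0 F [ 3.87 -8.92  0.24] Ft 0.00 w 20.5
th -165.7 r 64.9 Ft 7.92 Frad 2.27 Fax 5.16
t15.68 [489.1  38.2  62. ] toolx yaw -0.164 z [-0.003 -0.008 -1.   ] ax/right/up [-68.9 -18.6 -61. ] r 63.8 th -163.0 F [ 3.87 -8.92  0.24] Ft 0.00 w 20.5
[[0.0008, -0.0051, -0.0014, 0], [0.0008, -0.0083, -0.0026, 0], [0.0007, -0.0114, -0.004, 0], [0.0007, -0.0144, -0.0056, 0], [0.0007, -0.0174, -0.0073, 0], [0.0006, -0.0202, -0.0091, 0], [0.0006, -0.023, -0.0111, 0], [0.0005, -0.0256, -0.0133, 0], [0.0005, -0.0282, -0.0155, 0], [0.0004, -0.0306, -0.0179, 0]]
C [-2.58  1.84] res [-0.03 -0.04 -0.01 -0.11 -0.1   0.02 -0.1   0.07 -0.06 -0.09 -0.11]
```

Call:
jog_arm([
  [0, -0.005, -0.0015, 0],
  [0, -0.0085, -0.0025, 0],
  [0, -0.0115, -0.004, 0],
  [0, -0.0145, -0.0055, 0],
  [0, -0.0175, -0.0075, 0],
  [0, -0.02, -0.009, 0],
  [0, -0.023, -0.011, 0],
  [0, -0.0255, -0.0135, 0],
  [0, -0.028, -0.0155, 0],
  [0, -0.0305, -0.018, 0],
])

```text
clock: 16.92
position: [494.0, 66.9, 78.2]
ee_rot: [0.997, -0.082, -0.002, 0.005]
contact_force: [6.0, -4.1, -5.8]
gripper_width: 19.9
```

```bash
python3 n.py 226 3 10;python3 fit.py
cat > ff.py <<'E'
from h import *
L=np.array([json.loads(l) for l in open('log.txt')])
th=np.radians(L[:,1]);A=np.c_[np.sign(L[:,7]),np.sin(th),np.cos(th)]
x,res,_,_=np.linalg.lstsq(A,L[:,5],rcond=None); e=L[:,5]-A@x
print('D,a,b',x.round(2),'amp',np.hypot(x[1],x[2]).round(2),'res',e.round(2),'rms',e.std())
# Ft = D + G sin(th+phi) ; heavy angle = th+phi measured cw from top: lifting when heavy on left -> Ft extra = -A sin(heavy)
# a sin th + b cos th = -A sin(th+phi) -> a=-A cos phi, b=-A sin phi
phi=np.degrees(np.arctan2(-x[2],-x[1])); s=e.std()*np.sqrt(2/max(len(e)-3,1)/1.)
print('phi',phi,'handle target th = 180-phi',(180-phi+180)%360-180,'+-%.1f'%np.degrees(e.std()*np.sqrt(2/len(e))/np.hypot(x[1],x[2])))
E
python3 ff.py
```

```text
t16.93 [494.   66.9  78.2] toolx yaw -0.165 z [-0.005 -0.01  -1.   ] ax/right/up [-68.4 -47.7 -44.8] r 65.4 th -133.2 F [ 6.01 -4.13 -5.79] Ft 0.00 w 19.9
th -136.0 r 64.9 Ft 6.31 Frad -1.94 Fax 6.56
t16.93 [494.   66.9  78.2] toolx yaw -0.165 z [-0.005 -0.01  -1.   ] ax/right/up [-68.4 -47.7 -44.8] r 65.4 th -133.2 F [ 6.01 -4.13 -5.79] Ft 0.00 w 19.9
[[0.0003, -0.0039, -0.004, 0], [0.0003, -0.0061, -0.0067, 0], [0.0003, -0.0081, -0.0094, 0], [0.0002, -0.0099, -0.0123, 0], [0.0002, -0.0116, -0.0153, 0], [0.0001, -0.0131, -0.0183, 0], [0.0001, -0.0145, -0.0214, 0], [0.0001, -0.0157, -0.0246, 0], [0.0001, -0.0168, -0.0278, 0], [0.0, -0.0177, -0.0311, 0]]
C [-2.57  1.85] res [-0.01 -0.03 -0.01 -0.12 -0.12 -0.01 -0.12  0.06 -0.06 -0.08 -0.09 -0.11]
D,a,b [ 3.98 -0.93 -3.07] amp 3.21 res [ 0.08 -0.05  0.49 -0.7   0.15  0.24 -0.04 -0.04 -0.36  0.74 -0.52] rms 0.40107555899028186
phi 73.1502115747101 handle target th = 180-phi 106.84978842528989 +-3.1
```

Run:
```python
from h import *
rows(224,-3,10,json.load(open('C.json')),tw=False)
```

```text
t16.93 [494.   66.9  78.2] toolx yaw -0.165 z [-0.005 -0.01  -1.   ] ax/right/up [-68.4 -47.7 -44.8] r 65.4 th -133.2 F [ 6.01 -4.13 -5.79] Ft 0.00 w 19.9
[[0.0004, 0.0024, 0.0024, 0], [0.0005, 0.005, 0.0046, 0], [0.0005, 0.0077, 0.0067, 0], [0.0006, 0.0106, 0.0086, 0], [0.0006, 0.0135, 0.0103, 0], [0.0007, 0.0165, 0.0119, 0], [0.0007, 0.0196, 0.0134, 0], [0.0008, 0.0227, 0.0147, 0], [0.0008, 0.0259, 0.0158, 0], [0.0009, 0.0292, 0.0167, 0]]
```

Call:
jog_arm([
  [0, 0.0025, 0.0025, 0],
  [0, 0.005, 0.0045, 0],
  [0, 0.0075, 0.0065, 0],
  [0, 0.0105, 0.0085, 0],
  [0, 0.0135, 0.0105, 0],
  [0, 0.0165, 0.012, 0],
  [0, 0.0195, 0.0135, 0],
  [0, 0.0225, 0.0145, 0],
  [0, 0.026, 0.016, 0],
  [0, 0.029, 0.0165, 0],
])

```text
clock: 18.18
position: [489.2, 37.9, 61.9]
ee_rot: [0.997, -0.082, -0.002, 0.005]
contact_force: [1.5, -0.4, 0.6]
gripper_width: 20.3
```

```bash
python3 n.py 194 -3 10
```

```text
t18.18 [489.2  37.9  61.9] toolx yaw -0.165 z [-0.005 -0.01  -1.   ] ax/right/up [-68.8 -18.4 -61.1] r 63.8 th -163.3 F [ 1.49 -0.38  0.61] Ft 0.00 w 20.3
th -165.9 r 64.9 Ft 0.00 Frad 0.63 Fax 1.53
t18.18 [489.2  37.9  61.9] toolx yaw -0.165 z [-0.005 -0.01  -1.   ] ax/right/up [-68.8 -18.4 -61.1] r 63.8 th -163.3 F [ 1.49 -0.38  0.61] Ft 0.00 w 20.3
[[0.0009, 0.0034, 0.0009, 0], [0.0009, 0.0067, 0.0015, 0], [0.001, 0.0101, 0.0019, 0], [0.001, 0.0135, 0.0022, 0], [0.0011, 0.0169, 0.0023, 0], [0.0011, 0.0203, 0.0021, 0], [0.0012, 0.0237, 0.0018, 0], [0.0012, 0.027, 0.0014, 0], [0.0013, 0.0304, 0.0007, 0], [0.0013, 0.0337, -0.0001, 0]]
```

Call:
jog_arm([
  [0, 0.0035, 0.001, 0],
  [0, 0.0065, 0.0015, 0],
  [0, 0.01, 0.002, 0],
  [0, 0.0135, 0.002, 0],
  [0, 0.017, 0.0025, 0],
  [0, 0.0205, 0.002, 0],
  [0, 0.0235, 0.002, 0],
  [0, 0.027, 0.0015, 0],
  [0, 0.0305, 0.0005, 0],
  [0, 0.0335, 0, 0],
])

```text
clock: 19.42
position: [483.6, 4.8, 62.3]
ee_rot: [0.997, -0.082, -0.002, 0.005]
contact_force: [-1.0, 3.0, 5.1]
gripper_width: 20.0
```

```bash
python3 n.py 164 -3 10
```

```text
t19.43 [483.6   4.8  62.3] toolx yaw -0.165 z [-0.005 -0.01  -1.   ] ax/right/up [-69.4  15.3 -60.7] r 62.6 th 165.9 F [-1.01  3.01  5.09] Ft 0.00 w 20.0
th 164.1 r 65.0 Ft -1.32 Frad 5.67 Fax -1.45
t19.43 [483.6   4.8  62.3] toolx yaw -0.165 z [-0.005 -0.01  -1.   ] ax/right/up [-69.4  15.3 -60.7] r 62.6 th 165.9 F [-1.01  3.01  5.09] Ft 0.00 w 20.0
[[0.0014, 0.0033, -0.001, 0], [0.0015, 0.0065, -0.0022, 0], [0.0015, 0.0096, -0.0035, 0], [0.0016, 0.0127, -0.005, 0], [0.0016, 0.0157, -0.0066, 0], [0.0016, 0.0186, -0.0084, 0], [0.0017, 0.0214, -0.0104, 0], [0.0017, 0.024, -0.0125, 0], [0.0017, 0.0266, -0.0147, 0], [0.0018, 0.0291, -0.0171, 0]]
```

Call:
jog_arm([
  [0, 0.0035, -0.001, 0],
  [0, 0.0065, -0.002, 0],
  [0, 0.0095, -0.0035, 0],
  [0, 0.0125, -0.005, 0],
  [0, 0.0155, -0.0065, 0],
  [0, 0.0185, -0.0085, 0],
  [0, 0.0215, -0.0105, 0],
  [0, 0.024, -0.0125, 0],
  [0, 0.0265, -0.0145, 0],
  [0, 0.029, -0.017, 0],
])

```text
clock: 20.68
position: [478.9, -23.6, 79.6]
ee_rot: [0.997, -0.082, -0.002, 0.005]
contact_force: [-1.0, 5.8, 2.0]
gripper_width: 20.2
```

```bash
python3 n.py 134 -3 10; python3 ff.py
```

```text
t20.68 [478.9 -23.6  79.6] toolx yaw -0.165 z [-0.005 -0.009 -1.   ] ax/right/up [-69.9  44.  -43.4] r 61.8 th 134.6 F [-0.96  5.78  1.98] Ft 0.00 w 20.2
th 134.1 r 65.0 Ft -2.46 Frad 5.38 Fax -1.82
t20.68 [478.9 -23.6  79.6] toolx yaw -0.165 z [-0.005 -0.009 -1.   ] ax/right/up [-69.9  44.  -43.4] r 61.8 th 134.6 F [-0.96  5.78  1.98] Ft 0.00 w 20.2
[[0.0019, 0.0024, -0.0026, 0], [0.0019, 0.0046, -0.0052, 0], [0.0019, 0.0067, -0.0079, 0], [0.0019, 0.0086, -0.0107, 0], [0.002, 0.0103, -0.0136, 0], [0.002, 0.0119, -0.0166, 0], [0.002, 0.0134, -0.0197, 0], [0.002, 0.0147, -0.0229, 0], [0.002, 0.0158, -0.0261, 0], [0.002, 0.0167, -0.0294, 0]]
D,a,b [ 3.94 -0.97 -3.15] amp 3.3 res [ 0.1   0.02  0.6  -0.57  0.27  0.33  0.02 -0.03 -0.39  0.69 -0.56  0.65
 -0.15 -0.02] rms 0.39765841747233827
phi 72.90623676177765 handle target th = 180-phi 107.09376323822232 +-2.6
```

Call:
jog_arm([
  [0, 0.0025, -0.0025, 0],
  [0, 0.0045, -0.005, 0],
  [0, 0.0065, -0.008, 0],
  [0, 0.0085, -0.0105, 0],
  [0, 0.0105, -0.0135, 0],
  [0, 0.012, -0.0165, 0],
  [0, 0.0135, -0.0195, 0],
  [0, 0.0145, -0.023, 0],
  [0, 0.0155, -0.026, 0],
  [0, 0.016, -0.027, 0],
])

```text
clock: 21.92
position: [476.2, -39.1, 106.6]
ee_rot: [0.997, -0.082, -0.002, 0.005]
contact_force: [1.7, 4.8, -2.8]
gripper_width: 20.2
```

```bash
python3 n.py 107 -3 1; python3 ff.py
```

```text
t21.93 [476.2 -39.1 106.6] toolx yaw -0.165 z [-0.005 -0.009 -1.   ] ax/right/up [-70.1  59.8 -16.4] r 62.0 th 105.4 F [ 1.72  4.84 -2.79] Ft 0.00 w 20.2
th 106.3 r 65.0 Ft -4.09 Frad 4.06 Fax 0.97
t21.93 [476.2 -39.1 106.6] toolx yaw -0.165 z [-0.005 -0.009 -1.   ] ax/right/up [-70.1  59.8 -16.4] r 62.0 th 105.4 F [ 1.72  4.84 -2.79] Ft 0.00 w 20.2
[[0.0021, 0.0007, -0.0025, 0]]
D,a,b [ 3.95 -0.98 -3.15] amp 3.3 res [ 0.08  0.    0.59 -0.58  0.28  0.34  0.02 -0.03 -0.39  0.68 -0.58  0.65
 -0.14 -0.01 -0.09] rms 0.38656752339441136
phi 72.65655694717996 handle target th = 180-phi 107.34344305282002 +-2.4
```

Call:
jog_arm([
  [0, 0, 0, 0],
  [0, 0, 0, 0],
  [0, 0, 0, 0],
  [0, 0, 0, 0],
])

```text
clock: 22.42
position: [476.2, -39.1, 106.6]
ee_rot: [0.997, -0.082, -0.002, 0.005]
contact_force: [1.6, 4.1, -1.0]
gripper_width: 20.4
```

Run:
```python
from h import *
for n,(x0,y0,x1,y1) in dict(side=(240,110,420,260),top=(170,130,460,320)).items():
    im=get_image(n)[y0:y1,x0:x1,::-1]; k=4 if n=="side" else 2.7
    cv2.imwrite(f"pics/{n}3.png",cv2.resize(im,None,fx=k,fy=k,interpolation=cv2.INTER_NEAREST))
s,_=st();r=rel(s['position']+[0,0,2]);C=json.load(open('C.json'));print(np.degrees(np.arctan2(r[1]-C[0],r[2]-C[1])),abs(s['joint_vel']).max())
```

```text
t22.52 [476.2 -39.1 106.6] toolx yaw -0.165 z [-0.005 -0.009 -1.   ] ax/right/up [-70.1  59.8 -16.4] r 62.0 th 105.3 F [ 1.29  5.21 -1.22] Ft 0.00 w 20.3
106.32240974682499 0.0023672062129642107
```

View pics/side3.png

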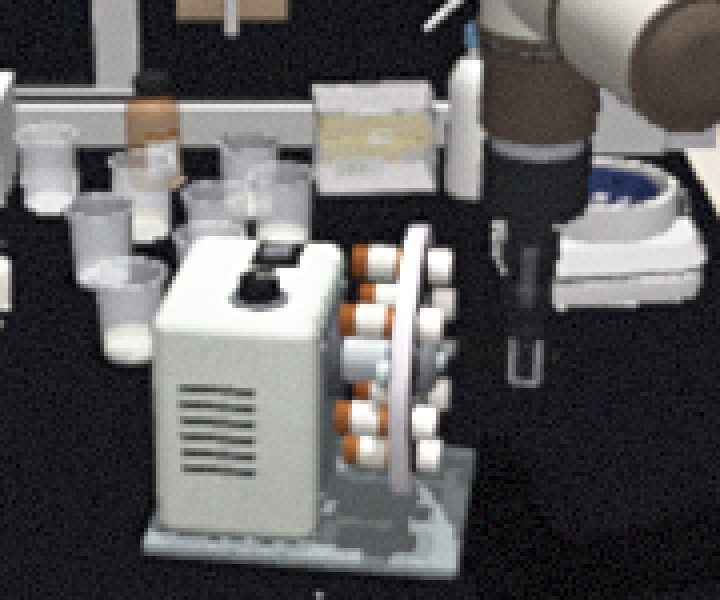

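View pics/top3.png

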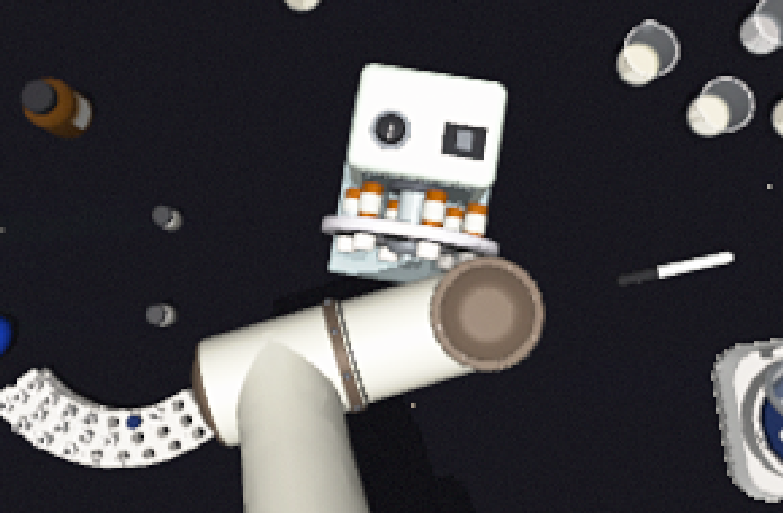

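The side view shows the closed fingers on the handle at zoom (525,360), with the vial pattern turned. In the top view the vials, bottle and marker are where they were. I'm handing in.

```bash
python3 -c "
from bench import *
print(job_done())"
```

```text
the job is handed in; nothing more can be done
None
```

I gripped the crank handle and turned the wheel about 330° clockwise, then about 118° back, taking a force reading at the handle roughly every 30°. I handed in with the handle still held and the wheel at rest. `job_done()` gave no verdict.

- **What I felt:** A fit to the 15 force readings gave a drag of about 3.9 N and an imbalance of about 3.3 N, with 0.4 N scatter. Both agree with the stated figures. The four readings taken turning back agreed with the clockwise ones.
- **Where the heavy side is:** It sits about 73° clockwise of the handle. It is therefore straight down when the handle is at about 107° (± 3°).
- **Where it ended:** The handle is at 106.3°, about 1° from that estimate. The fingers are stopped on it at 20.3 mm opening, and joint speeds are near zero.
- **Loose things:** In the last top picture the vials, bottle and marker look unmoved. I judged that by eye and did not measure it.
- **Small disagreements:** My first estimate of the axle position was about 3 mm off, and I corrected it from the circle the handle actually followed. Side forces of up to about 7 N showed along the handle and toward the axle. The tool also tilted by about 0.01 rad.

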